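Lock the control box hatch

ROBOT

A 7-joint arm with a two-finger parallel gripper is mounted at the origin on a cart in front of the work surface, level with it; the furniture and walls round the work are solid. World frame = base frame: x ahead of the robot, y to its left, z up, the work surface at z = 0. Lengths are in m, angles in degrees, forces in N, time in s.
With the tool pointing down it reaches from about 0.425 to 0.875 m from the base axis. Payload 4.7 kg.
Tool frame: the origin (TCP) lies on the centre line of the jaws, within the pads' length; the fingertips stand 8 mm ahead of it and the grasp point (between the pads) lies 11 mm behind it; z points along the fingers, y is the direction in which the jaws open and shut (so a half turn about z gives the same grasp; the last joint's range is limited). The gripper opens to 87 mm and grips with 3 to 60 N. Pads are 19 mm wide; open, the fingers measure 117 mm over their backs; the gripper's body (75 mm by 190 mm) begins 51 mm behind the grasp point.
Start: joints at [-74.02, 18.392, -4.016, 83.108, 1.295, 78.541, -3.26], TCP at [0.17, 0.627, 0.231] pointing down, gripper open.
Joint ranges: [-163.93, 163.93], [-17.29, 119.83], [-79.2, 71.16], [3.27, 140.29], [-89.18, 269.18], [5.43, 117.66], [-154.24, 154.24]. Speed limits (degrees/s): [147.25, 147.25, 180, 180, 180, 180, 180].

INTERFACE

Orientations are given as [roll, pitch, yaw] about the fixed x, y, z axes, in that order (R = Rz(yaw) Ry(pitch) Rx(roll)).
In Python, from cell import env gives the robot as it stands. The module is installed in compiled form; this text tells all that it offers.
- The arm moves only by the tool move_arm, never from a script. Its argument "steps" is a list of rows, each a list of 2 entries, a list of its own where there are three numbers: the shift along the tool's x, y, z in m, then the turn about the tool's z in rad. A call has 1 to 20 rows; each row is the pose to reach, as a shift and turn from the pose commanded when the call began, along the tool's axes at that moment; what a row does not reach only later rows make up. A row lasts 1/8 s, in which the tool goes at most 62.5 mm and 10.7 degrees, less where a joint would pass 70% of its speed; a pose out of reach is approached as far as the arm can. A call with a gripper value outside its range is refused whole. "hand" is the closure, from -1 (fully open) to 1 (shut), set as the call begins (left out, the last holds). The fingers move at their own pace and stop on an object; "squeeze" is the grip in N (left out, the last holds). Time passes only in rows, so rows that repeat a pose let the fingers close. It gives the time, the measured TCP pose, the force and the opening at its end, in the units of the state.
- env.get_obs(): the state, without advancing time (a new reading comes with each control period).
- env.read_camera(name): name is "scene" or "top" or "wrist"; returns (picture, depth): 400x640x3 uint8, red, green, blue; 400x640 float32, m along the optical axis (not along the pixel's ray), 0 where there is no reading.
- env.calibration(name): a dict with "intrinsics" (3x3 intrinsics, pixels), "position" and "orientation" of the camera in the world; the wrist camera has in their place "mount" (4x4, takes a point from camera to tool coordinates, whose origin is the TCP and whose axes are the flange's). Camera axes: x right, y up, looking along -z (the intrinsics and any distortion apply to the point x, -y, -z); pixel columns grow to the right and rows downward; lengths in m; the calibration is good to about 2 mm. The wrist camera is an equidistant fisheye: a pixel r from the principal point sees the ray r / f radians off the axis. A picture is of the moment at which its call begins: read the wrist's pose just before it. calibration takes no time and is no camera call.
- env.sign_off(): hands the job in, once; it reports no verdict.
Trained networks look in the newest picture that a camera, given by its name, has taken for a name from the list of things; names that differ only in an ending like _2 or _b are one class to them, and where a whole thing is asked for, a point or a joint stands for the part that bears it (a point fixed in the world has none). Each returns a list of dicts, best first, with "conf" (0 to 1); they miss things now and then, are a little off and sometimes report something else, mostly with a low value. They report only what shows in the picture. A call takes as long as a camera call.
- env.cut_out(camera, query): "region" (400x640 bool, what is visible of it) and "uv" ([column, row] in pixels, amid what is visible of it).
The state is a dict: "time_s": time; "qpos": joint angles; "joint_velocities": joint speeds; "effort": joint torques, N m; "tool_pos": TCP position; "tool_rot": TCP orientation; "force": force on the tool from outside, world axes, zero at the start; "wrist_torque": the same for the moment, N m; "grip_width": finger opening in m.
Only numpy, scipy, OpenCV 4.12 (cv2) and the standard library are available. Lean on these libraries where they do the work, as an engineer would, in place of code of your own. Each camera call takes 0.05 s, during which the arm holds its last target. There are 200 camera calls.

TASK

The hatch on top of the grey control box is held by two black wing fasteners, and one of them has been left undone: its wing lies crosswise to the other's and stands a little higher. Turn the undone fastener a quarter turn clockwise (seen from above) until it drops into its locked detent, then let go of it. Leave the fastener that is already locked as it is.

Things in the scene. Friction and masses are not known exactly. Their poses are not given: they have to be found in the camera images.
- undone_turn (a joint): undone wing fastener: turn angle in rad about the vertical, 0 fully undone, 1.571 fully locked (stops at both), growing clockwise from above; starts at 0 to 0.25. Friction (about 0.1 N m) keeps it where it is left up to about 1.25; from about 1.4 on a spring snaps it home to 1.571 when let go, and its head, level until then, sinks 5 mm over the last 0.3 rad
- undone_grip (a point): centre of the undone fastener's black wing, on the turning axis; turns and sinks with it. The wing is an upright bar 46 mm long (x of this frame), 12 thick (y), 25 high (z, up), ending 12.5 mm above and below this point, on a hub of 38 mm diameter in a steel collar of 52 mm outer diameter. Undone, this point is 17 mm above the collar's top, 23 mm above the level hatch and 88 mm above the desk
- locked_turn (a joint): the other wing fastener, same shape, 144 mm away on the hatch, already locked: turn angle in rad, 1.571 fully locked; leave it alone. Which of the two is on the left changes
- control_box: grey sheet-steel box fixed to the desk, 170 x 260 x 65 mm (x, y, z) with an aluminium hatch on top; origin at the centre of its underside, x toward the hatch's hinge at the back. The fasteners stand at x = -40 mm, y = +72 and -72 mm. A locked wing lies along the box's x, an undone one along its y. A small tape roll (60 mm wide, 18 high) lies on the hatch behind them

How it is judged (in metres and radians):
At the end, for the whole second after the job is handed in: the undone fastener has dropped into its detent, turned to within 10 degrees of fully locked, and the other fastener is still locked, within 10 degrees (value of joint each of undone_turn, locked_turn above 1.4 rad); the robot touches nothing.
It fails at once if the fastener that was already locked is turned out of its detent by more than 15 degrees (value of joint locked_turn below 1.3 rad).
It also fails if it takes over 35 s, if anything falls off the work surface, if the arm or the gripper's body presses on something with over 40 N, if the wrist force passes 120 N, or if a joint passes its speed limit or range.

## Working session

There is one attempt and no reset: what is moved stays moved. The work goes in short steps, Python scripts to look and compute and a tool call to move; the robot and the scene stay as the last step left them, time stands still between calls to the robot, and variables do not carry over. Pictures are saved under pics/ and viewed, about 8 in all and at most 12, crops included, and the job is handed in when it is done.

Besides the shell and the picture viewer there is one more tool, called by a JSON object that holds its "api" and its "payload". move_arm: Moves the arm, as the interface text tells. Its arguments: {"type":"object","properties":{"steps":{"type":"array"},"hand":{"type":"number"},"squeeze":{"type":"number"}},"required":["steps"]}

```bash
mkdir -p pics
cat > h.py <<'E'
import numpy as np, cv2
from cell import env
from scipy.spatial.transform import Rotation as R
def Rm(o):
    o=np.array(o,float)
    return o if o.shape==(3,3) else R.from_euler('xyz',o,degrees=True).as_matrix()
def world(cam,uv,depth):
    c=env.calibration(cam);K=np.array(c['intrinsics'])
    uv=np.atleast_2d(uv).astype(float)
    d=depth[uv[:,1].astype(int),uv[:,0].astype(int)]
    x=(uv[:,0]-K[0,2])/K[0,0]*d; y=(uv[:,1]-K[1,2])/K[1,1]*d
    return np.c_[x,-y,-d]@Rm(c['orientation']).T+np.array(c['position'])
E
python3 - <<'E'
from h import *
o=env.get_obs();print(o)
for n in('scene','top','wrist'):print(n,env.calibration(n))
p,d=env.read_camera('top');cv2.imwrite('pics/top.png',p[:,:,::-1])
np.savez('top.npz',p=p,d=d)
for q in('undone_turn','undone_grip','locked_turn','control_box'):
    for r in env.cut_out('top',q):
        v,u=np.nonzero(r['region']);w=world('top',np.c_[u,v],d)
        print(q,r['conf'],r['uv'],len(u),np.median(w,0).round(4),w.min(0).round(3),w.max(0).round(3))
E
```

```text
{'time_s': 0.0, 'qpos': array([-74.02285915,  18.44074724,  -4.01554986,  83.17583682,
         1.29593981,  78.53915018,  -3.26001005]), 'joint_velocities': array([-0.0452828 , -0.04378566, -0.0290184 , -0.02044147, -0.04735091,
        0.12138546, -0.03978133]), 'effort': array([-3.83471559e-05, -4.91292000e+01, -4.03700704e-01, -3.12529564e+01,
       -6.38295896e-02,  4.37053596e-02,  1.71774759e-04]), 'tool_pos': array([0.16999967, 0.62681935, 0.22943417]), 'tool_rot': array([-1.79889561e+02,  6.60869878e-03,  1.64832831e+02]), 'force': array([ 0.16003397, -0.58001705,  0.01757935]), 'wrist_torque': array([ 0.03163542,  0.01151526, -0.0330771 ]), 'grip_width': 0.08676031450461942}
scene {'intrinsics': array([[431.46926475,   0.        , 329.21841232],
       [  0.        , 431.46926475, 192.15492312],
       [  0.        ,   0.        ,   1.        ]]), 'position': array([0.03892098, 0.60035761, 0.5572765 ]), 'orientation': array([  55.34394155,    0.91779385, -134.86229047])}
top {'intrinsics': array([[519.81254534,   0.        , 320.15535812],
       [  0.        , 519.8125453
[... 439 characters left out ...]
14e-01,
         8.33729513e-02],
       [ 9.99999448e-01, -7.65727781e-04, -7.19302495e-04,
        -2.09572823e-04],
       [-4.58146670e-04,  2.98291029e-01, -9.54474857e-01,
        -1.54587048e-01],
       [ 0.00000000e+00,  0.00000000e+00,  0.00000000e+00,
         1.00000000e+00]])}
undone_turn 0.72 [362.9, 228.2] 489 [0.5221 0.0518 0.0841] [0.395 0.03  0.064] [0.545 0.121 0.91 ]
undone_grip 0.88 [358.9, 229.5] 468 [0.5217 0.0517 0.0861] [0.395 0.03  0.067] [0.543 0.121 0.91 ]
locked_turn 0.75 [444.7, 202.1] 505 [ 0.564  -0.0825  0.084 ] [ 0.395 -0.105  0.065] [0.595 0.121 0.91 ]
control_box 0.91 [391.4, 195.3] 13292 [ 0.5813 -0.0017  0.0652] [ 0.395 -0.152 -0.002] [0.715 0.141 0.91 ]
```

View pics/top.png

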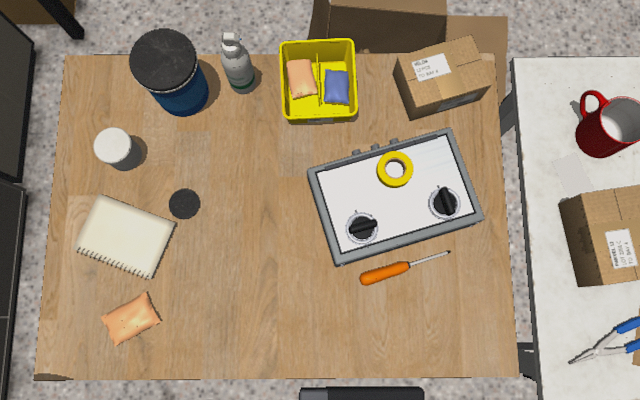

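The undone fastener looks like the left one, at about (362,228): its wing lies along the box's long side. The locked one is at (444,203). I'll measure the wings and the box axes next.

```bash
cat > m.py <<'E'
from h import *
z=np.load('top.npz');p,d=z['p'],z['d']
v,u=np.mgrid[150:270,300:490];u=u.ravel();v=v.ravel()
w=world('top',np.c_[u,v],d)
g=p[v,u].astype(int).sum(1)
for c in([.522,.052],[.564,-.082]):
    k=(np.hypot(*(w[:,:2]-c).T)<.035)&(g<200)&(w[:,2]>.075)
    q=w[k];top=q[q[:,2]>np.percentile(q[:,2],95)-.006]
    (cx,cy),(a,b),an=cv2.minAreaRect((top[:,:2]*1000).astype(np.float32))
    e,V=np.linalg.eigh(np.cov(top[:,:2].T));t=np.degrees(np.arctan2(V[1,1],V[0,1]))%180
    print(len(top),top.mean(0).round(4),np.percentile(q[:,2],95).round(4),'rect',cx,cy,a,b,an,'pca axis',t,np.sqrt(e)*1000)
k=(w[:,2]>.055)&(w[:,2]<.072)
print('box',cv2.minAreaRect((w[k,:2]*1000).astype(np.float32)))
cv2.imwrite('pics/c.png',cv2.resize(p[150:270,300:490,::-1],None,fx=4,fy=4,interpolation=cv2.INTER_CUBIC))
E
python3 m.py
```

```text
203 [0.5237 0.0525 0.0998] 0.1018 rect 524.3453979492188 52.457733154296875 12.927420616149902 43.43952941894531 12.902810096740723 pca axis 104.24338414090278 [ 3.37851034 12.25531045]
183 [ 0.5645 -0.0855  0.0956] 0.0976 rect 564.7299194335938 -86.29742431640625 43.70431137084961 12.803929328918457 17.572853088378906 pca axis 17.47404919628599 [ 3.16109051 12.01813153]
box ((583.7392578125, -6.6679229736328125), (170.4204559326172, 261.181640625), 16.507173538208008)
```

View pics/c.png

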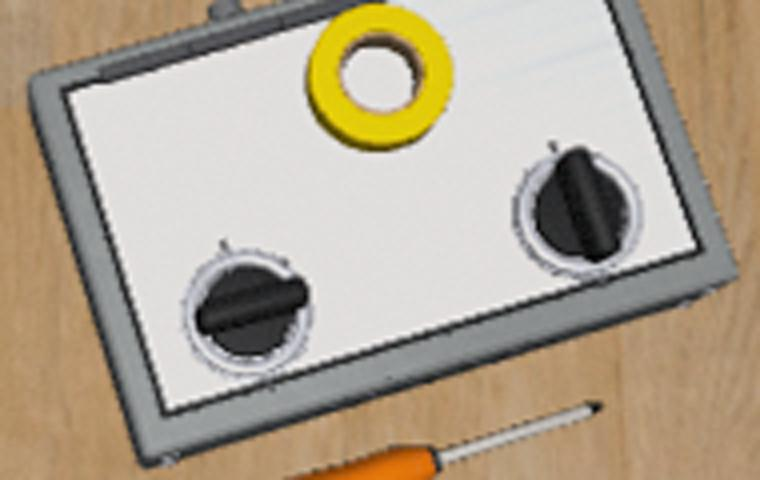

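The left fastener is the undone one. Its centre is about (0.524, 0.052), the top is at 0.1018 against 0.0976 for the other, and the wing axis is 103.5–104°. The given sizes predict (0.5247, 0.0508) and a top at 0.1005, so this agrees. I'll move above it now.

{"api": "move_arm", "payload": {"steps": [[[-0.015, -0.014, 0], 0.03], [[-0.05, -0.047, 0], 0.11], [[-0.09, -0.084, 0], 0.2], [[-0.13, -0.122, 0], 0.28], [[-0.17, -0.16, 0], 0.37], [[-0.21, -0.197, 0], 0.46], [[-0.25, -0.235, 0], 0.54], [[-0.29, -0.272, 0], 0.63], [[-0.33, -0.31, 0], 0.72], [[-0.37, -0.347, 0], 0.8], [[-0.41, -0.385, 0], 0.89], [[-0.445, -0.418, 0.01], 0.97], [[-0.475, -0.446, 0.025], 1.03], [[-0.488, -0.458, 0.04], 1.06], [[-0.4923, -0.4619, 0.05], 1.07], [[-0.4923, -0.4619, 0.05], 1.07], [[-0.4923, -0.4619, 0.05], 1.07]], "hand": -1, "squeeze": 40}}

```text
time_s: 2.38
tool_pos: [0.5242, 0.0545, 0.1809]
tool_rot: [180.0, -0.0, 103.7]
force: [0.0, -0.4, 0.7]
grip_width: 0.0872
```

```bash
cat > w.py <<'E'
from h import *
import sys
o=env.get_obs();p,d=env.read_camera('wrist');cv2.imwrite(f'pics/{sys.argv[1]}.png',p[:,:,::-1])
c=env.calibration('wrist');K=np.array(c['intrinsics']);M=np.array(c['mount'])
Rt=Rm(o['tool_rot']);t=np.array(o['tool_pos'])
print('pose',t.round(4),o['tool_rot'].round(2),'t',o['time_s'],'F',o['force'].round(1),'grip',o['grip_width'])
v,u=np.mgrid[0:400,0:640];v=v.ravel();u=u.ravel();D=d[v,u]
a=(u-K[0,2])/K[0,0];b=(v-K[1,2])/K[1,1];r=np.hypot(a,b)+1e-9
k=(D>0)&(r<1.3);a,b,r,D,u,v=[x[k] for x in(a,b,r,D,u,v)]
s=np.tan(r)/r*D
P=np.c_[a*s,-b*s,-D]@M[:3,:3].T+M[:3,3];w=P@Rt.T+t
g=p[v,u].astype(int).sum(1)
for c0 in([.5243,.0522],[.5647,-.086]):
    q=w[(np.hypot(*(w[:,:2]-c0).T)<.035)&(g<200)&(w[:,2]>.08)&(w[:,2]<.11)]
    if len(q)<50: print('few',len(q));continue
    h=np.percentile(q[:,2],95);T=q[q[:,2]>h-.005]
    e,V=np.linalg.eigh(np.cov(T[:,:2].T))
    print(len(T),T.mean(0).round(4),'top',h.round(4),'axis',np.degrees(np.arctan2(V[1,1],V[0,1]))%180,cv2.minAreaRect((T[:,:2]*1000).astype(np.float32)))
E
python3 w.py w1
```

```text
pose [0.5242 0.0545 0.1809] [ 1.7998e+02 -4.0000e-02  1.0369e+02] t 2.375 F [ 0.  -0.4  0.7] grip 0.08723245173996338
708 [0.5224 0.0525 0.0997] top 0.1012 axis 105.84802240118896 ((522.7380981445312, 51.67241668701172), (12.257490158081055, 43.9469108581543), 16.613929748535156)
few 36
```

View pics/w1.png

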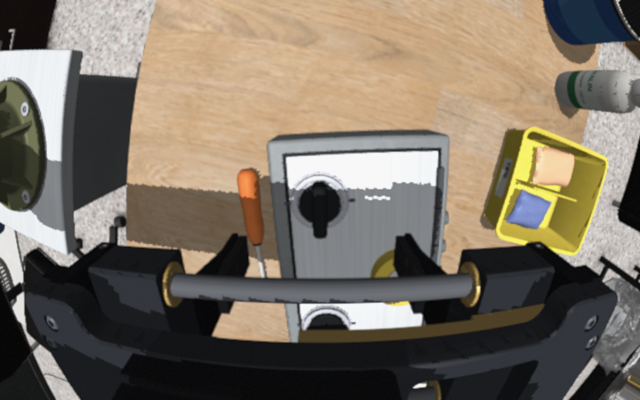

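The wrist view shows the wing at (320,208), centred between the jaws, with the tape roll at (395,265) clear of the descent. The two measurements agree to 2 mm, and the wing axis is about 105°. I'll descend, with tips staying above the hub, then close.

{"api": "move_arm", "payload": {"steps": [[[-0.002, -0.001, 0.012], -0.023], [[-0.002, -0.001, 0.035], -0.023], [[-0.002, -0.001, 0.06], -0.023], [[-0.002, -0.001, 0.08], -0.023], [[-0.002, -0.001, 0.09], -0.023], [[-0.002, -0.001, 0.094], -0.023], [[-0.002, -0.001, 0.094], -0.023], [[-0.002, -0.001, 0.094], -0.023]]}}

```text
time_s: 3.42
tool_pos: [0.5245, 0.0507, 0.0873]
tool_rot: [179.9, -0.0, 104.8]
force: [0.6, -0.0, -0.0]
grip_width: 0.0871
```

{"api": "move_arm", "payload": {"steps": [[[0, 0, 0], 0], [[0, 0, 0], 0], [[0, 0, 0], 0], [[0, 0, 0], 0], [[0, 0, 0], 0], [[0, 0, 0], 0], [[0, 0, 0], 0], [[0, 0, 0], 0]], "hand": 1, "squeeze": 40}}

```text
time_s: 4.42
tool_pos: [0.5239, 0.0506, 0.0866]
tool_rot: [180.0, -0.0, 104.8]
force: [0.8, 0.2, -0.4]
grip_width: 0.0149
```

{"api": "move_arm", "payload": {"steps": [[[0, 0, 0], 0], [[0, 0, 0], 0], [[0, 0, 0], 0]]}}

```text
time_s: 4.8
tool_pos: [0.5237, 0.0505, 0.0865]
tool_rot: [-180.0, -0.0, 104.8]
force: [-1.1, -0.4, 0.2]
grip_width: 0.012
```

The jaws hold the 12 mm wing. Now I'll turn it clockwise.

{"api": "move_arm", "payload": {"steps": [[[0, 0, 0], 0.04], [[0, 0, 0], 0.12], [[0, 0, 0], 0.2], [[0, 0, 0], 0.3], [[0, 0, 0], 0.4], [[0, 0, 0], 0.5], [[0, 0, 0], 0.6], [[0, 0, 0], 0.7], [[0, 0, 0], 0.8], [[0, 0, 0], 0.9], [[0, 0, 0], 1.0], [[0, 0, 0], 1.1], [[0, 0, 0], 1.18], [[0, 0, 0], 1.2], [[0, 0, 0], 1.2]]}}

```text
time_s: 6.68
tool_pos: [0.5239, 0.0504, 0.0865]
tool_rot: [180.0, 0.0, 36.1]
force: [-0.7, -0.8, 0.6]
grip_width: 0.0113
```

{"api": "move_arm", "payload": {"steps": [[[0, 0, 0], 0.05], [[0, 0, 0.001], 0.1], [[0, 0, 0.002], 0.15], [[0, 0, 0.003], 0.2], [[0, 0, 0.004], 0.25], [[0, 0, 0.005], 0.3], [[0, 0, 0.005], 0.33], [[0, 0, 0.005], 0.33], [[0, 0, 0.005], 0.33]]}}

```text
time_s: 7.8
tool_pos: [0.5239, 0.0504, 0.0823]
tool_rot: [-180.0, 0.0, 17.2]
force: [-2.3, -0.5, 5.8]
grip_width: 0.0118
```

```bash
python3 -c "
from h import *
o=env.get_obs();print(o['force'],o['wrist_torque'],o['tool_rot'],o['grip_width'])"
```

```text
[-2.32051193 -0.52597624  5.79845397] [-0.29222652  0.78632004 -0.02426224] [-1.79973238e+02  6.66868330e-03  1.72290110e+01] 0.011754977594322947
```

The yaw is now 17.2° against a locked direction of about 17°. I'll let go, rise and check.

{"api": "move_arm", "payload": {"steps": [[[0, 0, 0], 0], [[0, 0, 0], 0], [[0, 0, 0], 0], [[0, 0, 0], 0], [[0, 0, 0], 0], [[0, 0, 0], 0], [[0, 0, 0], 0], [[0, 0, 0], 0]], "hand": -1}}

```text
time_s: 8.8
tool_pos: [0.5239, 0.0506, 0.0816]
tool_rot: [-180.0, -0.0, 17.2]
force: [0.1, -0.6, -0.0]
grip_width: 0.0825
```

{"api": "move_arm", "payload": {"steps": [[[0, 0, -0.01], 0], [[0, 0, -0.03], 0], [[0, 0, -0.06], 0], [[0, 0, -0.09], 0], [[0, 0, -0.12], 0], [[-0.03, 0, -0.15], 0], [[-0.07, 0, -0.17], 0], [[-0.11, 0, -0.18], 0], [[-0.14, 0, -0.18], 0], [[-0.15, 0, -0.18], 0], [[-0.15, 0, -0.18], 0]]}}

```text
time_s: 10.18
tool_pos: [0.3799, 0.0045, 0.2622]
tool_rot: [179.9, -0.0, 16.9]
force: [0.6, 0.3, -0.1]
grip_width: 0.0871
```

```bash
python3 w.py w2
python3 - <<'E'
from h import *
p,d=env.read_camera('top');np.savez('top.npz',p=p,d=d)
E
python3 m.py; python3 -c "
import cv2,numpy as np
a=cv2.imread('pics/c.png');b=cv2.imread('pics/w2.png');b=cv2.resize(b,(760,475))
cv2.imwrite('pics/v.png',cv2.resize(np.vstack([a,b]),None,fx=.62,fy=.62))"
```

```text
pose [0.3799 0.0045 0.2622] [ 1.7994e+02 -4.0000e-02  1.6950e+01] t 10.175 F [ 0.6  0.3 -0.1] grip 0.08707723308349943
426 [0.521  0.05   0.0956] top 0.0972 axis 17.20485117628789 ((521.83642578125, 50.762447357177734), (44.44810104370117, 11.25624942779541), 16.980602264404297)
341 [ 0.5618 -0.0862  0.0954] top 0.097 axis 17.332552473576726 ((562.5040283203125, -86.7332763671875), (42.23866271972656, 11.705765724182129), 17.17090606689453)
180 [0.5239 0.0517 0.096 ] 0.0984 rect 523.5529174804688 51.556190490722656 43.66381072998047 12.502423286437988 18.095001220703125 pca axis 18.068686290453286 [ 3.28559032 12.11461353]
174 [ 0.5645 -0.0856  0.0954] 0.0975 rect 564.397705078125 -86.15271759033203 43.19866943359375 12.19053840637207 15.926836967468262 pca axis 17.62518065518921 [ 3.23020637 11.81087833]
box ((583.25439453125, -6.4986724853515625), (171.10914611816406, 260.9484558105469), 16.66432762145996)
```

View pics/v.png

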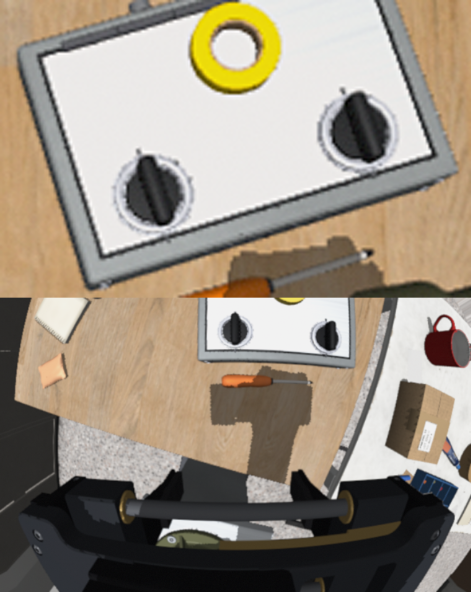

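Both wings are parallel along the box's x, the left at (155,190) and the right at (360,127) in the upper crop. Both tops are level at about 0.097, and the arm is clear of everything.

```bash
python3 -c "
from cell import env
print(env.sign_off())"
```

```text
the job is handed in; nothing more can be done
None
```

I gripped the undone fastener (the left one), turned it about 88° clockwise until it dropped into its detent, let go and moved the arm clear. I then handed the job in; `sign_off` gives no verdict.

| Last check | Turned fastener | Already locked fastener |
|---|---|---|
| Wing direction, wrist camera | 17.2° | 17.3° |
| Wing direction, top camera | 18.1° | 17.6° |
| Height of wing top | 0.097–0.098 m (was 0.101–0.102 m) | 0.097–0.098 m |

- **Locked position:** both wings lie along the box's x axis, at about 16.7–17°. The turned fastener sank about 4 mm, against the nominal 5 mm.
- **Robot:** the arm was clear of everything, with force readings near zero (under 1 N), about 10 s into the 35 s allowed.
- **Disagreements:** the cameras differed by about 2 mm in position and 2° in the wing's starting direction. Neither mattered. No check failed.

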